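Fit the curved lock pin into the bench anchor

ROBOT

A 6-joint arm with a two-finger parallel gripper is mounted at the origin on a cart in front of the work surface, level with it; the furniture and walls round the work are solid. World frame = base frame: x ahead of the robot, y to its left, z up, the work surface at z = 0. Lengths are in mm, angles in rad, forces in N, time in s.
With the tool pointing down it reaches from about 350 to 875 mm from the base axis. Payload 4.2 kg.
Tool frame: the origin (TCP) lies midway between the tips of the shut fingers; the grasp point (between the pads) lies 19 mm behind it; z points along the fingers, y is the line along which they close (so a half turn about z gives the same grasp; the last joint's range is limited). The gripper opens to 85 mm and grips with 20 to 120 N. Pads are 22 mm wide; open, the fingers measure 114 mm over their backs; the gripper's body (76 mm by 85 mm) begins 54 mm behind the grasp point. The pads swing forward as they close: fully open they stand 13 mm farther back than shut.
Start: joints at [0.259, 0.385, 0.008, 0, -1.194, -0.259], TCP at [624.979, 0.025, 231.312] pointing down, gripper open.
Joint ranges: [-3.14, 3.14], [-1.21, 2.06], [-1.07, 1.41], [-3.16, 2.05], [-2.99, -0.16], [-3.1, 3.1]. Speed limits (rad/s): [2.79, 2.79, 3.14, 3.14, 3.14, 3.14].

INTERFACE

Orientations are given as a unit quaternion [x, y, z, w].
In Python, from bench import arm gives the robot as it stands. The module is installed in compiled form; this text tells all that it offers.
- The arm moves only by the shell command python3 -m handwheel 'ROWS' [OPENING]. ROWS is JSON, a list of rows, each an object of numbers: "x", "y", "z": the shift along the world's x, y, z each as a share of 20 cm, from -1 to 1; "ax", "ay", "az": the turn, a rotation vector about the world's x, y, z each as a share of 90 degrees, from -1 to 1. In form: [{"x": .., "y": .., "z": .., "ax": .., "ay": .., "az": ..}, ...]. A call has exactly 8 rows; each row shifts and turns the commanded pose from where the row before left it; what a row does not reach is not made up. A row lasts 1/10 s, in which the tool goes at most 50 mm and 8.59 degrees, less where a joint would pass 70% of its speed; a pose out of reach is approached as far as the arm can. A call with a number of a shift or a turn outside -1 to 1 is refused whole. A call with a gripper value outside its range is refused whole. OPENING is the opening, from -1 (shut) to 1 (fully open), set as the call begins (- or left out, the last holds). The fingers move at their own pace and stop on an object; the grip force is fixed at half the most. Time passes only in rows, so rows that do not move let the fingers close, or fill a call up. It gives the time, the measured TCP pose, the force, the opening and the grip force at its end, in the units of the state.
- arm.read_state(): the state, without advancing time (a new reading comes with each control period).
- arm.get_image(name): name is "scene" or "side" or "wrist"; returns the picture (420x560x3 uint8, red, green, blue); there is no depth.
- arm.camera_params(name): a dict with "K" (3x3 intrinsics, pixels), "position" and "orientation" of the camera in the world. Camera axes: x right, y down, z forward; pixel columns grow to the right and rows downward; lengths in mm; the calibration is good to about 2 mm. The wrist camera is an equidistant fisheye: a pixel r from the principal point sees the ray r / f radians off the axis. A picture is of the moment at which its call begins: read the wrist's pose just before it. camera_params takes no time and is no camera call; for the wrist camera it gives the pose at the moment of the call.
- arm.job_done(): hands the job in; it is judged then, once.
The state is a dict: "clock": time; "joints": joint angles; "joint_vel": joint speeds; "joint_efforts": joint torques, N m; "position": TCP position; "ee_rot": TCP orientation; "contact_force": force on the tool from outside, world axes, zero at the start; "wrist_torque": the same for the moment, N m; "gripper_width": finger opening in mm; "grasp_force": force on a finger pad.
Only numpy, scipy, OpenCV 4.12 (cv2) and the standard library are available. Lean on these libraries where they do the work, as an engineer would, in place of code of your own. Each camera call takes 0.05 s, during which the arm holds its last target. There are 200 camera calls.

TASK

Lock the bench anchor with its curved pin: take the pin by its upright grip, thread the bent shank through the anchor's ring along its own curve, and push it on until the grip sits against the spring plunger and bottoms it; press it home firmly (about 10 N) for about a second, then let go and leave it standing upright with the plunger still touching it. Work by feel and never force pin or anchor (stay below 20 N), and leave the other things on the table where they are.

Things in the scene. Friction and masses are not known exactly. Their poses are not given: they have to be found in the camera images.
- lock_pin: loose curved lock pin, about 0.3 kg, 125 mm high, standing upright. Origin on the table under its middle, z up. Round steel foot (34 wide, 10 high), black square grip 20 x 20 mm from 10 to 125 mm height, flats facing the pin's x and y. From the grip's +x face, 40 mm up, leaves a level round steel shank, 8 mm thick, bent to the left (+y) in an arc of radius 60 mm.
- pin_tip (a point): middle of the shank's free round end, 85 degrees along the arc; the last 13 degrees are thinned to 6 mm. A point at angle a along the arc lies at x = 60 sin a, y = 60 - 60 cos a mm in the pin's frame; so the arc's centre is at (0, +60 mm)
- shank_point (a point): point on the shank's centre line, 28 degrees along the arc from the grip; in or near the ring when the pin is home
- anchor: dark steel anchor, fixed to the table: base plate 70 x 59 x 8 mm at y = -75 to -16 mm, riser 50 mm high, steel ring, stop. Origin on the table under the ring's nominal centre, z up. The ring (hole 12 mm, outside 22 mm, 10 mm long) stands upright, hole along the anchor's x axis; the pin goes in from -x towards +x.
- eye (a point): nominal centre of the ring, (0, 0, 40 mm) in the anchor's frame. The ring is set anew each time: its true centre lies up to 3 mm to either side along the anchor's y axis, which is not measured and must be felt or seen. The stop's screw and plunger overhang the ring and its -x side, 54 to 66 mm up, so bring the tip in level, below them
- stop: stop on the anchor: steel block 20 x 22 x 68 mm; its screw, 60 mm up, carries a brass spring plunger (8 mm thick, 4 mm travel, under 1 N, then hard) that meets the grip's +x face. x axis: the way the grip arrives. Nominally bottomed with the pin's origin at the stop's origin; but the screw is set anew, up to 8 mm nearer or farther along x, not measured: feel for it
- masking_tape: loose roll of cream tape, 104 mm wide, 25 high, flat on the table; leave alone
- dose_cup: loose small clear cup 51 mm wide, 35 high; leave alone
- white_carton: loose white carton 55 x 130 x 50 mm; leave alone
- grip (a point): point to hold on the pin's grip, on its axis, 98 mm above the pin's origin. Keep the fingertips above 70 mm: everything on the anchor is lower
- arc_centre (a point): (0, +60, 40 mm) in the anchor's frame: the vertical through it is the nominal axis (shifted with the ring) about which the upright pin turns counterclockwise seen from above, its arc centre on it. The tip meets the ring when the pin's yaw is 85 degrees less than the anchor's; home is at about 28 degrees less (8 more or less, as the stop is set)

How it is judged (in metres and radians):
On the way, in this order (a step that is already met when the one before it is completed fails the run):
1. the tip of the curved shank has come out of the far side of the ring (x of pin_tip in the frame of anchor above 0.01 m and distance between pin_tip and eye below 0.045 m and x of lock_pin in the frame of anchor below -0.01 m), for 0.1 s.
2. the pin, threaded through the ring, is pressed home against the stop with more than 6 N for 0.4 s (contact force between lock_pin and stop above 6 N and distance between shank_point and eye below 0.0125 m), for 0.4 s.
At the end, for the whole second after the job is handed in: The pin stands upright (within 0.12 rad) and at rest, its shank through the ring (the point 28 degrees along the shank within 12.5 mm of the ring's nominal centre, its tip more than 30 mm beyond the ring), and its grip still touches the stop's plunger (distance between shank_point and eye below 0.0125 m and x of pin_tip in the frame of anchor above 0.03 m and contact force between lock_pin and stop above 0.05 N and angle between lock_pin's own z axis and vertical below 0.12 rad and linear speed of lock_pin below 0.02 m/s).
It fails at once if the pin is forced against ring, anchor or stop with more than 20 N (contact force between lock_pin and anchor above 20 N).
It fails at once if another loose thing is shifted by more than 3 cm (distance of any of masking_tape, dose_cup, white_carton from where it was at the start of the episode above 0.03 m).
It also fails if it takes over 69 s, if anything falls off the work surface, if the arm or the gripper's body presses on something with over 40 N, if the wrist force passes 120 N, or if a joint passes its speed limit or range.

## Working session

There is one attempt and no reset: what is moved stays moved. The work goes in short steps, Python scripts to look and compute and a shell command to move; the robot and the scene stay as the last step left them, time stands still between calls to the robot, and variables do not carry over. Pictures are saved under pics/ and viewed, at most 10 in all, crops included, and the job is handed in when it is done.

```bash
mkdir -p pics
python3 - <<'E'
from bench import arm
import cv2,numpy as np
for n in ("scene","side"):
    p=arm.camera_params(n);print(n,np.round(p["K"],1).tolist(),p["position"],p["orientation"])
    cv2.imwrite(f"pics/{n}0.png",arm.get_image(n)[:,:,::-1])
p=arm.camera_params("wrist");print(p);cv2.imwrite("pics/wrist0.png",arm.get_image("wrist")[:,:,::-1])
s=arm.read_state();print(s)
E
```

```text
scene [[427.5, 0.0, 280.5], [0.0, 427.5, 211.2], [0.0, 0.0, 1.0]] [ -21.26454829 -394.58095465  513.4677672 ] [ 0.77192884 -0.37964489  0.23780872 -0.45104616]
side [[457.3, 0.0, 291.3], [0.0, 457.3, 213.2], [0.0, 0.0, 1.0]] [ 627.50319773 -637.55717644  618.7229644 ] [ 0.90163366  0.01488958 -0.01788083 -0.43187419]
{'K': array([[325.1922621 ,   0.        , 278.85887405],
       [  0.        , 325.1922621 , 209.52365058],
       [  0.        ,   0.        ,   1.        ]]), 'position': array([625.01687667, -79.79257725, 372.20069699]), 'orientation': array([-4.40536495e-04,  9.87681169e-01,  1.56476204e-01, -9.54700336e-04])}
{'clock': 0.15, 'joints': array([ 2.58592368e-01,  3.85375113e-01,  6.96022314e-03, -3.38477996e-04,
       -1.19400866e+00, -2.58599204e-01]), 'joint_vel': array([ 0.00195826, -0.0018738 ,  0.00298797,  0.00220467, -0.00073159,
       -0.00080079]), 'joint_efforts': array([-6.03353892e-04, -3.92678475e+01,  1.88581592e+01,  4.18858320e+00,
       -3.39302780e-03,  5.70479813e-06]), 'position': array([6.24567740e+02, 8.43369159e-03, 2.30485810e+02]), 'ee_rot': array([-7.07059999e-01,  7.07153075e-01,  5.45048107e-04, -6.24206871e-04]), 'contact_force': array([-0.61874629,  0.6493134 , -0.61942672]), 'wrist_torque': array([-0.01344092,  0.04618627, -0.04475589]), 'grasp_force': 0.0, 'gripper_width': 85.23138219390616}
```

View pics/scene0.png

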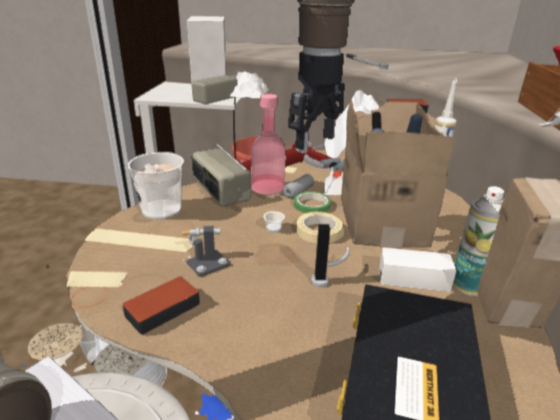

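View pics/side0.png

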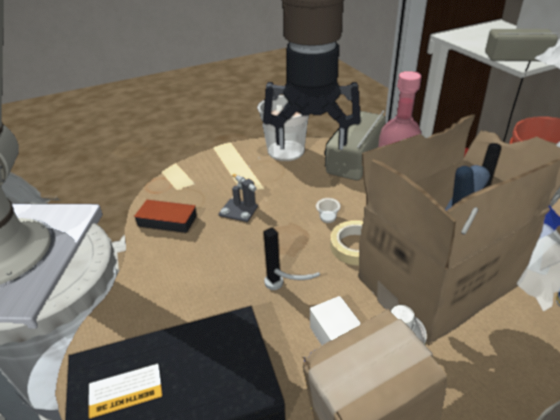

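View pics/wrist0.png

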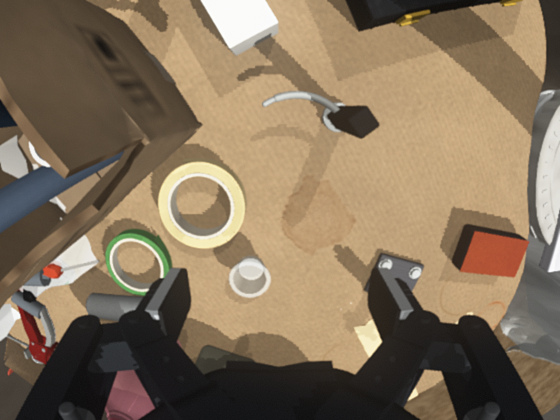

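The scene view shows the pin (grip about 322,225–282, foot 320,281), with its shank pointing right, and the anchor at about (207,250). In the side view the pin's foot is at (273,283), its shank runs right to (318,275), and the anchor is at about (240,200). In the wrist view the pin is at (350,120) and the anchor at (395,270). I'll enlarge these next.

```bash
cat > h.py <<'E'
import numpy as np,cv2
from scipy.spatial.transform import Rotation as R
def ray(p,px,fish=False):
    K=p["K"];u=(px[0]-K[0,2])/K[0,0];v=(px[1]-K[1,2])/K[1,1]
    if fish:
        t=np.hypot(u,v);d=np.array([u*np.sinc(t/np.pi)/1.0,v*np.sinc(t/np.pi),np.cos(t)])
    else: d=np.array([u,v,1.])
    d/=np.linalg.norm(d)
    return np.array(p["position"]),R.from_quat(p["orientation"]).apply(d)
def plane(p,px,z,fish=False):
    o,d=ray(p,px,fish);return o+d*(z-o[2])/d[2]
def tri(rs):
    A=sum(np.eye(3)-np.outer(d,d) for o,d in rs);b=sum((np.eye(3)-np.outer(d,d))@o for o,d in rs)
    return np.linalg.solve(A,b)
def proj(p,X,fish=False):
    c=R.from_quat(p["orientation"]).inv().apply(np.asarray(X,float)-p["position"]);K=p["K"]
    if fish:
        r=np.hypot(c[0],c[1]);t=np.arctan2(r,c[2]);u=c[:2]/r*t
    else:u=c[:2]/c[2]
    return u*K[0,0]+K[:2,2]
E
python3 - <<'E'
import cv2,numpy as np
def c(f,x,y,w,h,s=5): return cv2.resize(cv2.imread(f"pics/{f}0.png")[y:y+h,x:x+w],None,fx=s,fy=s,interpolation=cv2.INTER_CUBIC)
# each 80x60 *5=400x300
a=np.hstack([c("scene",170,215,80,60),c("side",205,165,80,60)])
b=np.hstack([c("scene",290,220,80,75,4),np.zeros((300,80,3),np.uint8),c("side",250,220,80,75,4),np.zeros((300,80,3),np.uint8)])
cv2.imwrite("pics/m1.png",np.vstack([a,b]))
cv2.imwrite("pics/m2.png",c("wrist",250,80,180,220,2.7))
E
```

```text
(no output)
```

View pics/m1.png

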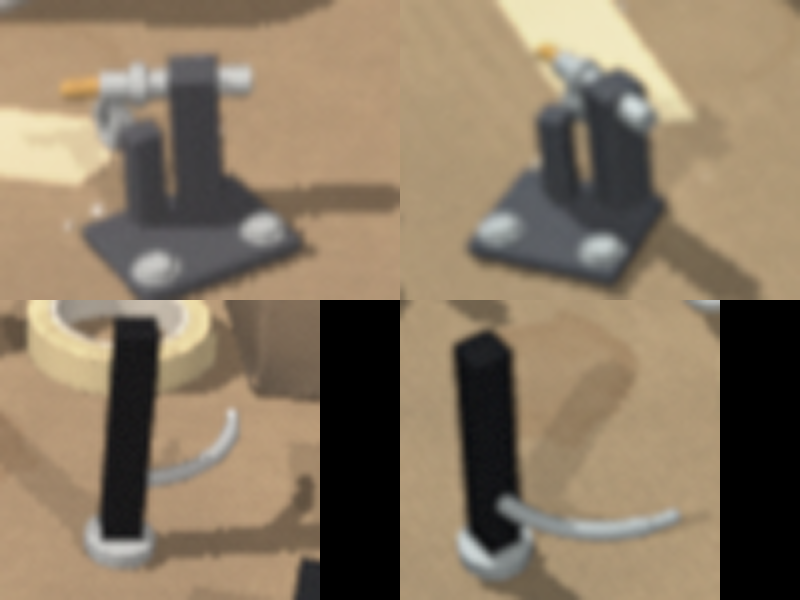

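View pics/m2.png

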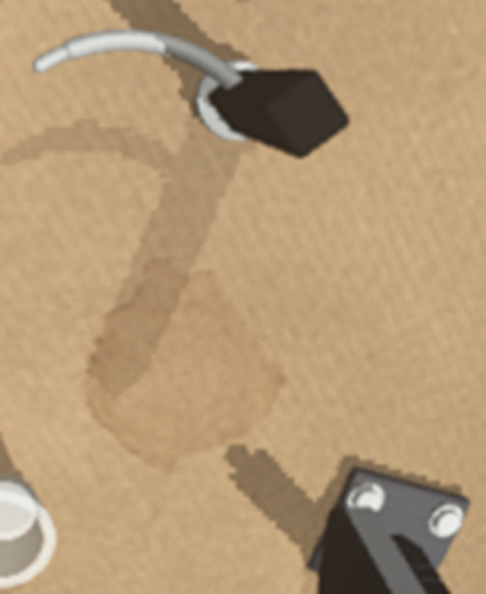

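In the enlargement, the plunger tip is at scene (183,232.4) and side (232,175). The ring is at scene (193,239). The base-plate corners are visible in scene, side and wrist. The pin's tip is at wrist (264,104) and its grip top at (360,121).

Run:
```python
from bench import arm
from h import *
S=arm.camera_params("scene");D=arm.camera_params("side");W=arm.camera_params("wrist")
s=lambda x,y:(170+(x+.5)/5-.5,215+(y+.5)/5-.5); d=lambda x,y:(205+(x-400+.5)/5-.5,165+(y+.5)/5-.5)
s4=lambda x,y:(290+x/4-.4,220+(y-300)/4-.4); d4=lambda x,y:(250+(x-400)/4-.4,220+(y-300)/4-.4)
w=lambda x,y:(250+x/2.7-.3,80+y/2.7-.3)
pr=lambda n,X:print(n,np.round(X,1))
T=lambda a,b:tri([ray(S,s(*a)),ray(D,d(*b))])
pl=T((63,88),(537,50));bk=T((250,78),(642,115));pr("plunger",pl);pr("screwback",bk);print("screw yaw",np.degrees(np.arctan2(*(bk-pl)[1::-1])))
for n,a,b in (("left",(85,233),(470,247)),("front",(138,293),(612,280)),("right",(300,242),(665,200)),):
    pr(n,plane(S,s(*a),8));pr(n+"D",plane(D,d(*b),8))
pr("backD",plane(D,d(530,170),8))
pr("W corners",[plane(W,w(*c),8,True) for c in((358,468),(469,498))])
pr("boltsS",[plane(S,s(*c),10) for c in((155,268),(262,230))]);pr("boltsD",[plane(D,d(*c),10) for c in((498,230),(602,252))])
pr("boltsW",[plane(W,w(*c),10,True) for c in((366,498),(445,519))])
pr("ring",T((113,121),(572,97)))
pr("tip",plane(S,s4(232,411),40));pr("tip",plane(D,d4(678,516),40));pr("tip",plane(W,w(38,67),40,True))
pr("gt",plane(S,s4(137,321),125));pr("gt",plane(D,d4(484,349),125))
g=[plane(W,w(*c),125,True) for c in((316,71),(349,121),(302,157))];pr("gtW corners",g)
pr("foot",plane(S,s4(120,540),8));pr("foot",plane(D,d4(494,550),8))
```

```text
plunger [451.8 190.   60.7]
screwback [503.6 137.7  62.3]
screw yaw -45.235268321214676
left [438.3 169.2   8. ]
leftD [428.2 115.7   8. ]
front [423.9 123.7   8. ]
frontD [491.7  94.9   8. ]
right [487.6  97.9   8. ]
rightD [508.5 150.    8. ]
backD [446.  170.8   8. ]
W corners [[491.3  97.4   8. ]
 [428.2 116.4   8. ]]
boltsS [[437.5 128.2  10. ]
 [482.1 113.4  10. ]]
boltsD [[439.  125.1  10. ]
 [485.7 110.9  10. ]]
boltsW [[485.7 112.7  10. ]
 [440.7 126.6  10. ]]
ring [466.8 179.7  42.4]
tip [643.  -81.2  40. ]
tip [641.1 -84.5  40. ]
tip [639.7 -82.7  40. ]
gt [561.4 -68.2 125. ]
gt [560.  -73.6 125. ]
gtW corners [[557.4 -82.8 125. ]
 [546.9 -68.9 125. ]
 [560.7 -57.8 125. ]]
foot [555.1 -72.6   8. ]
foot [559.2 -76.8   8. ]
```

Estimates so far:
- **Pin:** at (559.5,−71.5), yaw −50.5°.
- **Anchor:** yaw about −17.3°, origin about (469,179).

Next I move above the pin.

```bash
python3 -m handwheel '[{"x":-0.0407,"y":-0.0447,"z":-0.03,"az":-0.0701},{"x":-0.0407,"y":-0.0447,"z":-0.03,"az":-0.0701},{"x":-0.0407,"y":-0.0447,"z":-0.03,"az":-0.0701},{"x":-0.0407,"y":-0.0447,"z":-0.03,"az":-0.0701},{"x":-0.0407,"y":-0.0447,"z":-0.03,"az":-0.0701},{"x":-0.0407,"y":-0.0447,"z":-0.03,"az":-0.0701},{"x":-0.0407,"y":-0.0447,"z":-0.03,"az":-0.0701},{"x":-0.0407,"y":-0.0447,"z":-0.03,"az":-0.0701}]' 1
python3 - <<'E'
from bench import arm
from h import *
import pickle
s=arm.read_state();W=arm.camera_params("wrist");im=arm.get_image("wrist")[:,:,::-1]
pickle.dump(W,open("w1.pkl","wb"));cv2.imwrite("pics/wrist1.png",im)
print(s["position"],R.from_quat(s["ee_rot"]).as_matrix()[:,1],s["contact_force"])
print(proj(W,(559.5,-71.5,125),True),proj(W,s["position"],True))
E
```

```text
[6.24567740e+02 8.43369159e-03 2.30485810e+02] [-9.99998624e-01  1.31722689e-04  1.65356831e-03] [-0.61874629  0.6493134  -0.61942672]
[363.67487423 120.38084615] [279.24668569 273.97190567]invalid input at $[0]: expected keys x, y, z, ax, ay, az
```

View pics/wrist1.png

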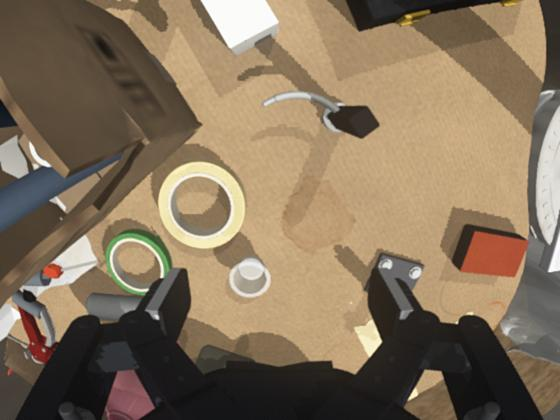

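The move was refused because every key is required, so this picture is the same as before. I'll send it again with all the keys.

```bash
python3 -m handwheel '[{"x":-0.0407,"y":-0.0447,"z":-0.03,"ax":0,"ay":0,"az":-0.0701},{"x":-0.0407,"y":-0.0447,"z":-0.03,"ax":0,"ay":0,"az":-0.0701},{"x":-0.0407,"y":-0.0447,"z":-0.03,"ax":0,"ay":0,"az":-0.0701},{"x":-0.0407,"y":-0.0447,"z":-0.03,"ax":0,"ay":0,"az":-0.0701},{"x":-0.0407,"y":-0.0447,"z":-0.03,"ax":0,"ay":0,"az":-0.0701},{"x":-0.0407,"y":-0.0447,"z":-0.03,"ax":0,"ay":0,"az":-0.0701},{"x":-0.0407,"y":-0.0447,"z":-0.03,"ax":0,"ay":0,"az":-0.0701},{"x":-0.0407,"y":-0.0447,"z":-0.03,"ax":0,"ay":0,"az":-0.0701}]' 1
python3 - <<'E'
from bench import arm
from h import *
import pickle
s=arm.read_state();W=arm.camera_params("wrist");im=arm.get_image("wrist")[:,:,::-1]
pickle.dump(W,open("w1.pkl","wb"));cv2.imwrite("pics/wrist1.png",im)
print(s["position"],R.from_quat(s["ee_rot"]).as_matrix()[:,1],s["contact_force"])
print(proj(W,(559.5,-71.5,125),True),proj(W,s["position"],True))
E
```

```text
clock: 1.0
position: [559.4, -71.8, 182.9]
ee_rot: [-0.336, 0.942, 0.0, -0.0]
contact_force: [-0.1, -0.2, -0.2]
gripper_width: 85.1
grasp_force: 0.0
[559.36251004 -71.83291176 182.89497979] [-6.32922236e-01  7.74215330e-01  2.54836268e-04] [-0.12987205 -0.16133323 -0.19898832]
[279.77727395 230.81648566] [279.69988532 273.28504441]
```

View pics/wrist1.png

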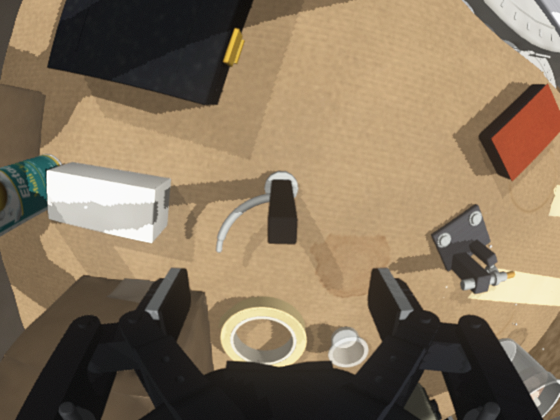

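The grip's top is centred near (283.5,232), its foot at (282,185), its tip at (220,250), and the flats line up with the fingers. The anchor's bolts are at (444,240) and (475,217), and the plunger tip is at (515,273).

Run:
```python
from h import *
import pickle
W=pickle.load(open("w1.pkl","rb"));im=cv2.imread("pics/wrist1.png")
g=cv2.cvtColor(im,cv2.COLOR_BGR2GRAY)[205:250,255:310]
print(g[::4,6:50:2])
f=lambda px,z:np.round(plane(W,px,z,True),1)
t=f((220,250),40);print("tip",t)
c=[f((270,243.5),125),f((297,243.5),125)];print(c,"yaw edge",np.degrees(np.arctan2(*(c[1]-c[0])[1::-1])))
print("bolts",f((444,240),10),f((475,217),10),"pl",f((515,273),60))
cv2.imwrite("pics/a1.png",cv2.resize(im[190:300,420:530],None,fx=5,fy=5,interpolation=cv2.INTER_CUBIC))
```

```text
[[157 161 163 164  86  40  42  42  42  43  41  42  42  42  42  43  40  99
  148 146 144 143]
 [161 165 169 166  58  41  42  43  42  41  41  42  42  43  43  42  41  66
  148 147 150 154]
 [165 163 163 141  45  41  42  42  39  44  41  42  42  41  42  43  41  47
  128 147 146 149]
 [161 160 164 118  41  46  47  46  46  46  45  44  46  45  44  45  44  41
  119 151 149 147]
 [161 162 165 116  44  49  49  50  50  49  50  50  49  49  49  48  50  47
   97 148 142 145]
 [167 155 151 107  44  49  51  51  50  49  49  48  50  48  46  48  48  46
   98 146 146 146]
 [142 144 146 100  45  50  49  50  50  50  50  47  49  50  48  51  50  46
  118 147 147 147]
 [147 149 153 105  44  50  52  50  50  49  49  50  51  50  49  49  51  47
  123 147 146 144]
 [155 154 157 116  43  50  52  51  51  49  51  50  51  50  50  49  49  47
  130 151 149 147]
 [149 164 168 119  43  48  49  49  50  47  48  49  48  50  51  48  48  53
  145 149 143 150]
 [163 163 167 172 172 169 167 164 163 165 165 164 164 163 165 165 160 164
  167 163 146 146]
 [165 165 169 171 168 164 166 168 171 171 166 166 164 162 164 166 169 171
  173 171 172 167]]
tip [638.4 -81.9  40. ]
[array([570.8, -70.7, 125. ]), array([559.3, -56.7, 125. ])] yaw edge 129.40066066347944
bolts [484.9 113.7  10. ] [438.7 126.   10. ] pl [451.4 192.   60. ]
```

View pics/a1.png

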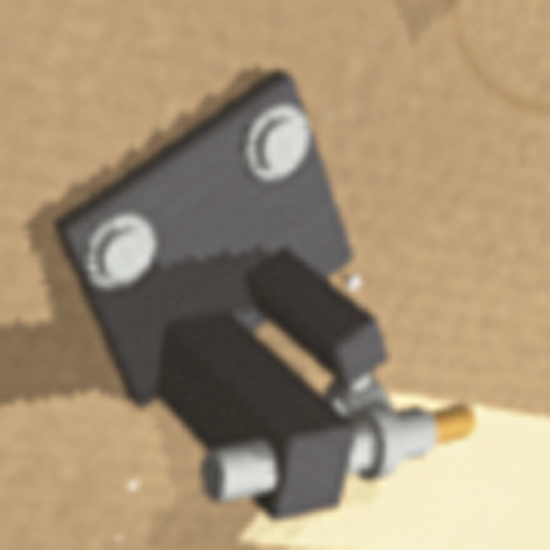

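```bash
python3 -m handwheel '[{"x":-0.0035,"y":0.006,"z":-0.052,"ax":0,"ay":0,"az":0},{"x":0,"y":0,"z":-0.0668,"ax":0,"ay":0,"az":0},{"x":0,"y":0,"z":-0.0668,"ax":0,"ay":0,"az":0},{"x":0,"y":0,"z":-0.0668,"ax":0,"ay":0,"az":0},{"x":0,"y":0,"z":-0.0668,"ax":0,"ay":0,"az":0},{"x":0,"y":0,"z":-0.0668,"ax":0,"ay":0,"az":0},{"x":0,"y":0,"z":-0.0668,"ax":0,"ay":0,"az":0},{"x":0,"y":0,"z":-0.0668,"ax":0,"ay":0,"az":0}]' 1
python3 -m handwheel '[{"x":0,"y":0,"z":0,"ax":0,"ay":0,"az":0},{"x":0,"y":0,"z":0,"ax":0,"ay":0,"az":0},{"x":0,"y":0,"z":0,"ax":0,"ay":0,"az":0},{"x":0,"y":0,"z":0,"ax":0,"ay":0,"az":0},{"x":0,"y":0,"z":0,"ax":0,"ay":0,"az":0},{"x":0,"y":0,"z":0,"ax":0,"ay":0,"az":0},{"x":0,"y":0,"z":0,"ax":0,"ay":0,"az":0},{"x":0,"y":0,"z":0,"ax":0,"ay":0,"az":0}]' -1
```

```text
clock: 1.85
position: [559.6, -69.7, 78.4]
ee_rot: [-0.34, 0.941, -0.0, 0.0]
contact_force: [0.2, -0.2, -0.3]
gripper_width: 85.2
grasp_force: 0.0
clock: 2.65
position: [559.6, -70.2, 80.2]
ee_rot: [-0.338, 0.941, -0.0, 0.001]
contact_force: [-1.4, 2.5, 6.0]
gripper_width: 19.5
grasp_force: 59.3
```

```bash
python3 -m handwheel '[{"x":0,"y":0,"z":0.05,"ax":0,"ay":0,"az":0},{"x":0,"y":0,"z":0.057,"ax":0,"ay":0,"az":0},{"x":0,"y":0,"z":0.057,"ax":0,"ay":0,"az":0},{"x":0,"y":0,"z":0.057,"ax":0,"ay":0,"az":0},{"x":0,"y":0,"z":0.057,"ax":0,"ay":0,"az":0},{"x":0,"y":0,"z":0.057,"ax":0,"ay":0,"az":0},{"x":0,"y":0,"z":0.057,"ax":0,"ay":0,"az":0},{"x":0,"y":0,"z":0.057,"ax":0,"ay":0,"az":0}]'
python3 - <<'E'
from bench import arm
from h import *
import pickle
W=pickle.load(open("w1.pkl","rb"));S=arm.camera_params("scene");D=arm.camera_params("side")
s=lambda x,y:(170+(x+.5)/5-.5,215+(y+.5)/5-.5); d=lambda x,y:(205+(x-400+.5)/5-.5,165+(y+.5)/5-.5);w=lambda x,y:(420+(x+.5)/5-.5,190+(y+.5)/5-.5)
Ra=R.from_euler("z",-17.3,degrees=True)
for n,z,a,b,c in (("riser",50,(143,130),(556,112),(364,355)),("stop",68,(194,65),(612,84),(312,465)),("plung",60,(63,88),(537,50),(472,420)),("ring",45,(113,121),(572,97),(352,390)),("nut",60,(138,83),(590,73),(378,445))):
    P=[plane(S,s(*a),z),plane(D,d(*b),z),plane(W,w(*c),z,True),tri([ray(S,s(*a)),ray(D,d(*b)),ray(W,w(*c),True)])]
    print(n,np.round(P,1).tolist(),"rel base centre",np.round(Ra.inv().apply(P[3]-[468.8,133.5,0]),1))
E
```

```text
clock: 3.45
position: [559.1, -70.3, 170.2]
ee_rot: [-0.338, 0.941, 0.0, 0.0]
contact_force: [-0.9, -0.5, -2.9]
gripper_width: 19.4
grasp_force: 58.7
riser [[462.3, 157.1, 50.0], [463.6, 156.6, 50.0], [462.1, 157.5, 50.0], [462.8, 157.8, 49.4]] rel base centre [-13.   21.4  49.4]
stop [[490.0, 155.1, 68.0], [489.8, 152.1, 68.0], [488.5, 150.7, 68.0], [489.0, 153.1, 67.6]] rel base centre [13.5 24.7 67.6]
plung [[453.5, 192.7, 60.0], [451.7, 189.1, 60.0], [452.8, 191.3, 60.0], [452.3, 190.6, 60.4]] rel base centre [-32.8  49.6  60.4]
ring [[464.6, 177.3, 45.0], [467.6, 175.0, 45.0], [468.9, 167.6, 45.0], [467.2, 177.6, 41.3]] rel base centre [-14.6  41.6  41.3]
nut [[475.0, 172.3, 60.0], [477.3, 171.8, 60.0], [473.9, 171.4, 60.0], [475.5, 173.0, 59.1]] rel base centre [-5.3 39.7 59.1]
```

```bash
python3 -m handwheel '[{"x":-0.011,"y":0.1757,"z":0,"ax":0,"ay":0,"az":-0.0886},{"x":-0.011,"y":0.1757,"z":0,"ax":0,"ay":0,"az":-0.0886},{"x":-0.011,"y":0.1757,"z":0,"ax":0,"ay":0,"az":-0.0886},{"x":-0.011,"y":0.1757,"z":0,"ax":0,"ay":0,"az":-0.0886},{"x":-0.011,"y":0.1757,"z":0,"ax":0,"ay":0,"az":-0.0886},{"x":-0.011,"y":0.1757,"z":0,"ax":0,"ay":0,"az":-0.0886},{"x":-0.011,"y":0.1757,"z":0,"ax":0,"ay":0,"az":-0.0886},{"x":-0.011,"y":0.1757,"z":0,"ax":0,"ay":0,"az":-0.0886}]'
python3 - <<'E'
from bench import arm
from h import *
import pickle
arm.get_image("side");arm.get_image("side")
s=arm.read_state();W=arm.camera_params("wrist");im=arm.get_image("wrist")[:,:,::-1]
pickle.dump(W,open("w2.pkl","wb"));cv2.imwrite("pics/wrist2.png",im)
y=R.from_quat(s["ee_rot"]).as_matrix()[:,1]
print(s["position"],y,np.degrees(np.arctan2(-y[1],-y[0])),s["contact_force"],W["position"])
c=proj(W,(470,181,40),True);x0,y0=np.int32(c-[60,50]);print(c,proj(W,s["position"],True))
x0=max(0,min(x0,440));y0=max(0,min(y0,320));print(x0,y0)
cv2.imwrite("pics/a2.png",cv2.resize(im[y0:y0+100,x0:x0+120],None,fx=6,fy=6,interpolation=cv2.INTER_CUBIC))
E
```

```text
clock: 4.25
position: [541.3, 212.3, 169.8]
ee_rot: [0.213, 0.977, 0.0, 0.0]
contact_force: [0.8, 0.0, -2.7]
gripper_width: 19.3
grasp_force: 59.0
[541.76186915 214.7626553  169.66583181] [0.40847447 0.91276786 0.00185759] -114.1090834008293 [ 0.01031872  0.23089626 -2.31987635] [469.2811933  246.65561692 311.45065974]
[207.85933005 140.50779977] [279.26477596 272.31333563]
147 90
```

View pics/a2.png

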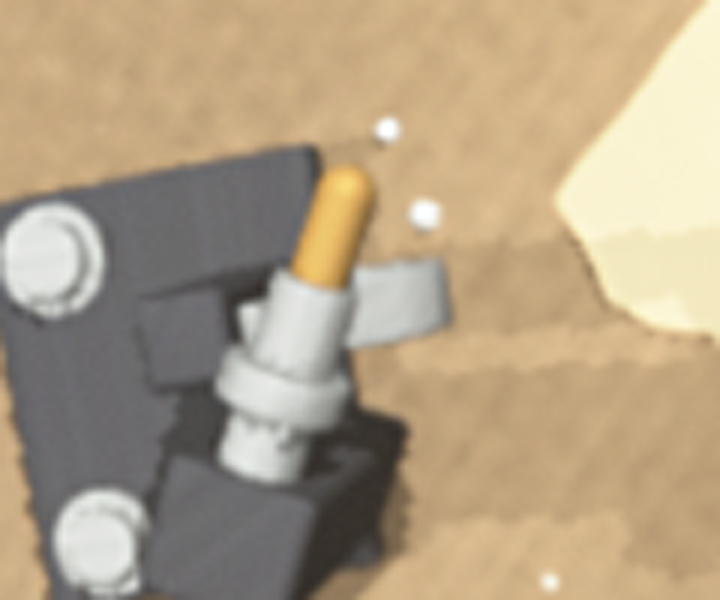

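The view from above shows:
- the ring's +y limb at crop (445,265)–(453,325)
- the riser top at (187,338)
- the base corner at (315,148)
- the plunger tip at (350,168)

Run:
```python
from h import *
import pickle
W=pickle.load(open("w2.pkl","rb"))
w=lambda x,y:(147+(x+.5)/6-.5,90+(y+.5)/6-.5)
O=np.array([469.6,180.9,0]);Ra=R.from_euler("z",-17.3,degrees=True)
A=lambda X:np.round(Ra.inv().apply(X-O),1)
for n,c,z in (("base corner",(316,147),8),("bolt1",(50,258),10),("bolt2",(98,540),10),("riser top",(187,338),50),("riserTL",(140,297),50),("riserTR",(225,290),50),("riserBL",(155,390),50),("plunger tip",(352,168),60),("nut",(284,388),60),("stop top edge mid",(270,480),68),("ringTop-x",(400,262),46),("ring +x",(410,340),46)):
    print(n,A(plane(W,w(*c),z,True)))
for c in((445,262),(454,322),(450,295)):
    o,d=ray(W,w(*c),True);o=Ra.inv().apply(o-O);d=Ra.inv().apply(d)
    n=np.array([d[2],-d[1]])/np.hypot(d[1],d[2])  # normal in (y,z)
    if n[0]<0:n=-n
    # n.(o - c) = 11 -> c_y
    cy=(n@o[1:]-n[1]*40-11)/n[0];P=o+d*(40-o[2])/d[2];print("limb",c,"cy",cy,"x",P[0], "cam",o)
```

```text
base corner [-23.5 -11.6   8. ]
bolt1 [-13.6 -58.2  10. ]
bolt2 [ 33.7 -58.8  10. ]
riser top [  0.1 -23.8  50. ]
riserTL [ -6.7 -29.7  50. ]
riserTR [ -5.6 -17.2  50. ]
riserBL [  6.6 -29.8  50. ]
plunger tip [-19.4   5.5  60. ]
nut [ 8.  -8.3 60. ]
stop top edge mid [ 18.8 -10.   68. ]
ringTop-x [-5.4  7.  46. ]
ring +x [ 5.5  6.8 46. ]
limb (445, 262) cy 0.9656246990115421 x -4.135600585425539 cam [-19.85845244  62.68608028 311.45065974]
limb (454, 322) cy 0.9877615626343005 x 4.466911764598969 cam [-19.85845244  62.68608028 311.45065974]
limb (450, 295) cy 0.988090836588939 x 0.5919689642092969 cam [-19.85845244  62.68608028 311.45065974]
```

Run:
```python
from h import *
import pickle
from scipy.optimize import least_squares
W=pickle.load(open("w2.pkl","rb"));im=cv2.imread("pics/wrist2.png")
T=np.array([541.76,214.76,0]);Rp=R.from_euler("z",-114.1,degrees=True)
hsv=cv2.cvtColor(im,cv2.COLOR_BGR2HSV)
P=[]
for v in range(0,420):
  for u in range(0,560):
    if hsv[v,u,1]<60 and hsv[v,u,2]>90:
        q=Rp.inv().apply(plane(W,(u,v),129.5,True)-T)
        a=np.arctan2(q[0],60-q[1]);r=np.hypot(q[0],60-q[1])
        if abs(r-60)<10 and .3<a<1.7: P.append((q[0],q[1],np.degrees(a),r,u,v))
P=np.array(P);print(len(P),P[:,2].min(),P[:,2].max(),P[:,4:].min(0),P[:,4:].max(0))
for a in range(18,92,6):
    m=(P[:,2]>=a)&(P[:,2]<a+6)
    if m.any():print(a,m.sum(),np.round([P[m,3].mean(),P[m,3].min(),P[m,3].max()],1))
f=least_squares(lambda c:np.hypot(P[:,0]-c[0],P[:,1]-c[1])-60,[0,60],loss="soft_l1").x;print("centre in TCP pin frame",f)
```

```text
1144 17.2160109410219 83.2354464042283 [189. 238.] [255. 309.]
18 165 [58.6 50.  64.7]
24 135 [59.9 50.1 64.8]
30 119 [60.7 56.3 64.7]
36 116 [60.7 56.4 64.7]
42 107 [60.7 56.5 64.8]
48 104 [60.7 56.6 64.6]
54 94 [60.7 56.7 64.4]
60 91 [60.7 56.9 64.5]
66 89 [60.6 56.6 64.4]
72 68 [60.6 57.4 64.1]
78 34 [59.4 57.4 63.3]
centre in TCP pin frame [ 0.70824526 60.0480556 ]
```

Pin and tool frames agree to within about 0.5 mm, and the ring's centre is at about (470.0,181.8). Next I move to staging and go down.

```bash
python3 -m handwheel '[{"x":-0.0918,"y":0.0381,"z":0,"ax":0,"ay":0,"az":0},{"x":-0.0918,"y":0.0381,"z":0,"ax":0,"ay":0,"az":0},{"x":-0.0918,"y":0.0381,"z":0,"ax":0,"ay":0,"az":0},{"x":-0.0918,"y":0.0381,"z":0,"ax":0,"ay":0,"az":0},{"x":-0.0918,"y":0.0381,"z":0,"ax":0,"ay":0,"az":0},{"x":-0.0918,"y":0.0381,"z":0,"ax":0,"ay":0,"az":0},{"x":-0.0918,"y":0.0381,"z":0,"ax":0,"ay":0,"az":0},{"x":-0.0918,"y":0.0381,"z":0,"ax":0,"ay":0,"az":0}]'
python3 -m handwheel '[{"x":0,"y":0,"z":-0.06,"ax":0,"ay":0,"az":0},{"x":0,"y":0,"z":-0.06,"ax":0,"ay":0,"az":0},{"x":0,"y":0,"z":-0.06,"ax":0,"ay":0,"az":0},{"x":0,"y":0,"z":-0.06,"ax":0,"ay":0,"az":0},{"x":0,"y":0,"z":-0.06,"ax":0,"ay":0,"az":0},{"x":0,"y":0,"z":-0.06,"ax":0,"ay":0,"az":0},{"x":0,"y":0,"z":-0.06,"ax":0,"ay":0,"az":0},{"x":0,"y":0,"z":-0.016,"ax":0,"ay":0,"az":0}]'
python3 - <<'E'
from bench import arm
from h import *
for i in range(6): arm.get_image("side")
s=arm.read_state();y=R.from_quat(s["ee_rot"]).as_matrix()[:,1]
print(s["position"],np.degrees(np.arctan2(-y[1],-y[0])),s["contact_force"])
E
```

```text
clock: 5.2
position: [394.1, 271.0, 169.6]
ee_rot: [0.21, 0.978, -0.0, 0.0]
contact_force: [-0.2, -0.5, -2.6]
gripper_width: 19.7
grasp_force: 59.3
clock: 6.0
position: [394.4, 270.3, 81.3]
ee_rot: [0.21, 0.978, -0.001, -0.001]
contact_force: [-0.9, 1.3, -1.7]
gripper_width: 19.2
grasp_force: 59.3
[395.10888302 272.04112289  82.75272798] -114.25596077635716 [-0.37742323 -0.93316987 -2.41544591]
```

```bash
python3 -m handwheel '[{"x":0,"y":0.0185,"z":-0.0085,"ax":0,"ay":0,"az":0},{"x":0.0272,"y":-0.0085,"z":0,"ax":0,"ay":0,"az":0},{"x":0.0272,"y":-0.0085,"z":0,"ax":0,"ay":0,"az":0},{"x":0.0272,"y":-0.0085,"z":0,"ax":0,"ay":0,"az":0},{"x":0.0272,"y":-0.0085,"z":0,"ax":0,"ay":0,"az":0},{"x":0.0272,"y":-0.0085,"z":0,"ax":0,"ay":0,"az":0},{"x":0.0272,"y":-0.0085,"z":0,"ax":0,"ay":0,"az":0},{"x":0.0272,"y":-0.0085,"z":0,"ax":0,"ay":0,"az":0}]'
cat > st.py <<'E'
from bench import arm
from h import *
import sys
O=np.array([470.0,181.8]);th0=-17.3;Ra=R.from_euler("z",th0,degrees=True).as_matrix()[:2,:2]
C=O+Ra@[0,60]
L=[]
for i in range(int(sys.argv[1])):
    im=arm.get_image("side");s=arm.read_state();y=R.from_quat(s["ee_rot"]).as_matrix()[:,1]
    L.append([*s["position"],np.degrees(np.arctan2(-y[1],-y[0])),*s["contact_force"],*(s["wrist_torque"])])
m=np.mean(L,0);print("clock",s["clock"],"pos",m[:3].round(1),"yaw",m[3].round(1),"rel",(m[3]-th0).round(1),"F",m[4:7].round(1),"Fanch",(Ra.T@m[4:6]).round(1),"T",m[7:].round(2),"std",np.std(L,0)[:4].round(2))
def pose(th): # tcp for rel yaw
    a=np.radians(th+th0);return C-60*np.array([-np.sin(a),np.cos(a)])
th=m[3]-th0
print("err to arc (anchor axes)",(Ra.T@(m[:2]-pose(th))).round(2))
if len(sys.argv)>2:
    prev=m[:2]
    for t in map(float,sys.argv[2:]):
        p=pose(t);d=p-prev;print("to rel",t,"shift",d.round(2),"share",(d/200).round(4),"turn",round(t-th,2));prev=p;th=t
E
python3 st.py 6 -97 -91 -85 -79 -73 -67 -61 -55
```

```text
clock: 7.1
position: [433.3, 263.3, 80.3]
ee_rot: [0.21, 0.978, -0.0, -0.0]
contact_force: [0.4, 0.1, -3.0]
gripper_width: 19.3
grasp_force: 59.4
clock 7.4 pos [433.1 263.5  80.2] yaw -114.3 rel -97.0 F [-0.1  0.2 -2.5] Fanch [-0.2  0.2] T [ 0.02 -0.04 -0.02] std [0.49 0.04 0.03 0.02]
err to arc (anchor axes) [ 0.04 -0.31]
to rel -97.0 shift [0.06 0.32] share [0.0003 0.0016] turn -0.01
to rel -91.0 shift [-2.28 -5.85] share [-0.0114 -0.0293] turn 6.0
to rel -85.0 shift [-1.66 -6.06] share [-0.0083 -0.0303] turn 6.0
to rel -79.0 shift [-1.01 -6.2 ] share [-0.0051 -0.031 ] turn 6.0
to rel -73.0 shift [-0.36 -6.27] share [-0.0018 -0.0313] turn 6.0
to rel -67.0 shift [ 0.3  -6.27] share [ 0.0015 -0.0314] turn 6.0
to rel -61.0 shift [ 0.95 -6.21] share [ 0.0047 -0.031 ] turn 6.0
to rel -55.0 shift [ 1.59 -6.07] share [ 0.008  -0.0304] turn 6.0
```

```bash
python3 -m handwheel '[{"x":-0.0019,"y":-0.0035,"z":0.0025,"ax":0,"ay":0,"az":0.0111},{"x":-0.0019,"y":-0.0048,"z":0,"ax":0,"ay":0,"az":0.0111},{"x":-0.0018,"y":-0.0048,"z":0,"ax":0,"ay":0,"az":0.0111},{"x":-0.0018,"y":-0.0048,"z":0,"ax":0,"ay":0,"az":0.0111},{"x":-0.0018,"y":-0.0049,"z":0,"ax":0,"ay":0,"az":0.0111},{"x":-0.0018,"y":-0.0049,"z":0,"ax":0,"ay":0,"az":0.0111},{"x":-0.0017,"y":-0.0049,"z":0,"ax":0,"ay":0,"az":0.0111},{"x":-0.0016,"y":-0.0049,"z":0,"ax":0,"ay":0,"az":0.0111}]'
python3 st.py 3 -85 -81 -77 -73
```

```text
clock: 8.2
position: [429.9, 256.0, 80.8]
ee_rot: [0.141, 0.99, 0.0, 0.0]
contact_force: [0.4, 0.3, -1.6]
gripper_width: 19.2
grasp_force: 59.5
clock 8.35 pos [429.8 255.9  80.8] yaw -106.2 rel -88.9 F [-0.3  0.1 -2.7] Fanch [-0.4 -0. ] T [-0.01 -0.   -0.01] std [0.05 0.08 0.01 0.04]
err to arc (anchor axes) [-0.4  -0.05]
to rel -85.0 shift [-0.61 -4.06] share [-0.0031 -0.0203] turn 3.93
to rel -81.0 shift [-0.75 -4.12] share [-0.0037 -0.0206] turn 4.0
to rel -77.0 shift [-0.46 -4.16] share [-0.0023 -0.0208] turn 4.0
to rel -73.0 shift [-0.17 -4.18] share [-0.0008 -0.0209] turn 4.0
```

```bash
python3 -m handwheel '[{"x":-0.0008,"y":-0.0051,"z":0,"ax":0,"ay":0,"az":0.0111},{"x":-0.0008,"y":-0.0051,"z":0,"ax":0,"ay":0,"az":0.0111},{"x":-0.0008,"y":-0.0051,"z":0,"ax":0,"ay":0,"az":0.0111},{"x":-0.0008,"y":-0.0051,"z":0,"ax":0,"ay":0,"az":0.0111},{"x":-0.0009,"y":-0.0051,"z":0,"ax":0,"ay":0,"az":0.0111},{"x":-0.0009,"y":-0.0051,"z":0,"ax":0,"ay":0,"az":0.0111},{"x":-0.0009,"y":-0.0052,"z":0,"ax":0,"ay":0,"az":0.0111},{"x":-0.0009,"y":-0.0052,"z":0,"ax":0,"ay":0,"az":0.0111}]'
python3 st.py 3 -77 -73 -69 -65
```

```text
clock: 9.15
position: [428.5, 247.8, 80.8]
ee_rot: [0.071, 0.997, 0.0, -0.0]
contact_force: [-0.2, -0.5, -2.6]
gripper_width: 19.3
grasp_force: 59.5
clock 9.3 pos [428.5 247.7  80.8] yaw -98.2 rel -80.9 F [ 0.1  0.4 -2.9] Fanch [-0.   0.4] T [-0.    0.01 -0.01] std [0.04 0.06 0.01 0.04]
err to arc (anchor axes) [0.01 0.02]
to rel -77.0 shift [-0.47 -4.12] share [-0.0023 -0.0206] turn 3.94
to rel -73.0 shift [-0.17 -4.18] share [-0.0008 -0.0209] turn 4.0
to rel -69.0 shift [ 0.12 -4.19] share [ 0.0006 -0.0209] turn 4.0
to rel -65.0 shift [ 0.42 -4.17] share [ 0.0021 -0.0208] turn 4.0
```

```bash
python3 -m handwheel '[{"x":-0.0006,"y":-0.0051,"z":0,"ax":0,"ay":0,"az":0.011},{"x":-0.0006,"y":-0.0052,"z":0,"ax":0,"ay":0,"az":0.011},{"x":-0.0005,"y":-0.0052,"z":0,"ax":0,"ay":0,"az":0.011},{"x":-0.0005,"y":-0.0052,"z":0,"ax":0,"ay":0,"az":0.011},{"x":-0.0003,"y":-0.0052,"z":0,"ax":0,"ay":0,"az":0.011},{"x":-0.0003,"y":-0.0052,"z":0,"ax":0,"ay":0,"az":0.011},{"x":-0.0002,"y":-0.0052,"z":0,"ax":0,"ay":0,"az":0.011},{"x":-0.0001,"y":-0.0052,"z":0,"ax":0,"ay":0,"az":0.011}]'
python3 st.py 3 -69 -65 -61 -57
python3 - <<'E'
from bench import arm
from h import *
a=arm.get_image("scene")[:,:,::-1];b=arm.get_image("side")[:,:,::-1]
r=lambda i:cv2.resize(i,(400,400),interpolation=cv2.INTER_CUBIC)
cv2.imwrite("pics/a3.png",np.hstack([r(a[210:270,155:215]),r(b[155:215,205:265])]))
E
```

```text
clock: 10.1
position: [427.9, 239.5, 80.8]
ee_rot: [0.002, 1.0, 0.0, 0.0]
contact_force: [0.7, 0.6, -2.9]
gripper_width: 19.3
grasp_force: 59.5
clock 10.25 pos [427.9 239.4  80.8] yaw -90.3 rel -73.0 F [-0.5  0.2 -2.8] Fanch [-0.5  0. ] T [-0.    0.04 -0.02] std [0.03 0.07 0.01 0.04]
err to arc (anchor axes) [0.05 0.02]
to rel -69.0 shift [ 0.07 -4.21] share [ 0.0004 -0.021 ] turn 4.02
to rel -65.0 shift [ 0.42 -4.17] share [ 0.0021 -0.0208] turn 4.0
to rel -61.0 shift [ 0.71 -4.13] share [ 0.0035 -0.0206] turn 4.0
to rel -57.0 shift [ 0.99 -4.07] share [ 0.005  -0.0203] turn 4.0
```

View pics/a3.png

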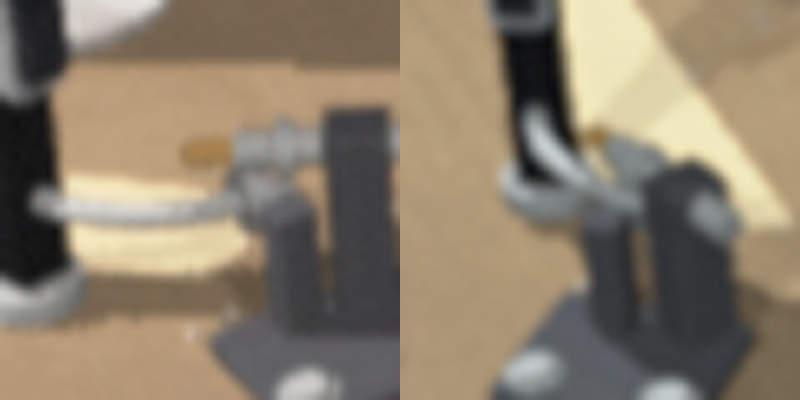

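The scene crop shows the shank entering the ring's hole at (238,207), and the side crop shows it passing behind the riser top at (635,205), so it looks threaded. I'll feel for the ring's walls sideways to confirm.

```bash
python3 -m handwheel '[{"x":0.0011,"y":0.0036,"z":0,"ax":0,"ay":0,"az":0},{"x":0.0011,"y":0.0036,"z":0,"ax":0,"ay":0,"az":0},{"x":0.0011,"y":0.0036,"z":0,"ax":0,"ay":0,"az":0},{"x":0.0011,"y":0.0036,"z":0,"ax":0,"ay":0,"az":0},{"x":0,"y":0,"z":0,"ax":0,"ay":0,"az":0},{"x":0,"y":0,"z":0,"ax":0,"ay":0,"az":0},{"x":0,"y":0,"z":0,"ax":0,"ay":0,"az":0},{"x":0,"y":0,"z":0,"ax":0,"ay":0,"az":0}]'
python3 st.py 4
python3 -m handwheel '[{"x":-0.0022,"y":-0.0072,"z":0,"ax":0,"ay":0,"az":0},{"x":-0.0022,"y":-0.0072,"z":0,"ax":0,"ay":0,"az":0},{"x":-0.0022,"y":-0.0072,"z":0,"ax":0,"ay":0,"az":0},{"x":-0.0022,"y":-0.0072,"z":0,"ax":0,"ay":0,"az":0},{"x":0,"y":0,"z":0,"ax":0,"ay":0,"az":0},{"x":0,"y":0,"z":0,"ax":0,"ay":0,"az":0},{"x":0,"y":0,"z":0,"ax":0,"ay":0,"az":0},{"x":0,"y":0,"z":0,"ax":0,"ay":0,"az":0}]'
python3 st.py 4
```

```text
clock: 11.15
position: [428.7, 242.4, 80.8]
ee_rot: [0.003, 1.0, -0.0, -0.0]
contact_force: [-1.0, 0.2, -3.6]
gripper_width: 19.1
grasp_force: 59.4
clock 11.35 pos [428.7 242.4  80.8] yaw -90.4 rel -73.1 F [-0.1 -0.6 -2.3] Fanch [ 0.1 -0.5] T [-0.16  0.03 -0.02] std [0.01 0.01 0.01 0.  ]
err to arc (anchor axes) [-0.01  3.05]
clock: 12.15
position: [427.6, 237.7, 81.1]
ee_rot: [0.003, 1.0, 0.001, 0.001]
contact_force: [-0.9, 5.0, -3.6]
gripper_width: 19.5
grasp_force: 59.1
clock 12.35 pos [427.6 237.7  81.1] yaw -90.3 rel -73.0 F [-0.6  4.7 -2.8] Fanch [-2.   4.3] T [1.83 0.27 0.18] std [0.01 0.01 0.02 0.  ]
err to arc (anchor axes) [ 0.24 -1.73]
```

The walls are felt at about −1.4 and +2.9 mm, so the pin is in the ring and the ring's centre is about 0.8 mm farther in +y. I'll correct for that.

```bash
sed -i 's/470.0,181.8/470.24,182.56/' st.py; python3 -m handwheel '[{"x":0.0014,"y":0.0045,"z":0,"ax":0,"ay":0,"az":0},{"x":0.0014,"y":0.0045,"z":0,"ax":0,"ay":0,"az":0},{"x":0.0014,"y":0.0045,"z":0,"ax":0,"ay":0,"az":0},{"x":0.0014,"y":0.0045,"z":0,"ax":0,"ay":0,"az":0},{"x":0,"y":0,"z":0,"ax":0,"ay":0,"az":0},{"x":0,"y":0,"z":0,"ax":0,"ay":0,"az":0},{"x":0,"y":0,"z":0,"ax":0,"ay":0,"az":0},{"x":0,"y":0,"z":0,"ax":0,"ay":0,"az":0}]'
python3 st.py 3 -65 -57 -49 -45 -41
```

```text
clock: 13.15
position: [428.0, 240.1, 80.7]
ee_rot: [0.003, 1.0, -0.0, -0.0]
contact_force: [0.2, -0.5, -3.2]
gripper_width: 19.4
grasp_force: 59.4
clock 13.3 pos [428.1 240.2  80.8] yaw -90.4 rel -73.1 F [ 0.4 -0.3 -2.3] Fanch [ 0.4 -0.2] T [ 0.01  0.   -0.02] std [0.02 0.04 0.01 0.  ]
err to arc (anchor axes) [ 0.02 -0.02]
to rel -65.0 shift [ 0.53 -8.39] share [ 0.0026 -0.042 ] turn 8.06
to rel -57.0 shift [ 1.7 -8.2] share [ 0.0085 -0.041 ] turn 8.0
to rel -49.0 shift [ 2.82 -7.88] share [ 0.0141 -0.0394] turn 8.0
to rel -45.0 shift [ 1.82 -3.77] share [ 0.0091 -0.0189] turn 4.0
to rel -41.0 shift [ 2.07 -3.64] share [ 0.0104 -0.0182] turn 4.0
```

```bash
python3 -m handwheel '[{"x":0.0003,"y":-0.0105,"z":0,"ax":0,"ay":0,"az":0.0223},{"x":0.0005,"y":-0.0105,"z":0,"ax":0,"ay":0,"az":0.0223},{"x":0.0008,"y":-0.0105,"z":0,"ax":0,"ay":0,"az":0.0223},{"x":0.001,"y":-0.0105,"z":0,"ax":0,"ay":0,"az":0.0223},{"x":0.0016,"y":-0.0104,"z":0,"ax":0,"ay":0,"az":0.0223},{"x":0.0019,"y":-0.0103,"z":0,"ax":0,"ay":0,"az":0.0223},{"x":0.0024,"y":-0.0102,"z":0,"ax":0,"ay":0,"az":0.0223},{"x":0.0026,"y":-0.0101,"z":0,"ax":0,"ay":0,"az":0.0223}]'
python3 st.py 3 -49 -45 -41 -37
```

```text
clock: 14.1
position: [430.4, 223.6, 80.8]
ee_rot: [-0.137, 0.991, -0.0, -0.0]
contact_force: [-0.3, -0.9, -2.8]
gripper_width: 19.5
grasp_force: 59.5
clock 14.25 pos [430.3 223.5  80.8] yaw -74.3 rel -57.0 F [ 0.3  0.  -2.6] Fanch [0.2 0.1] T [-0.01  0.03  0.  ] std [0.02 0.11 0.01 0.08]
err to arc (anchor axes) [ 0.05 -0.08]
to rel -49.0 shift [ 2.79 -7.78] share [ 0.014  -0.0389] turn 7.99
to rel -45.0 shift [ 1.82 -3.77] share [ 0.0091 -0.0189] turn 4.0
to rel -41.0 shift [ 2.07 -3.64] share [ 0.0104 -0.0182] turn 4.0
to rel -37.0 shift [ 2.32 -3.48] share [ 0.0116 -0.0174] turn 4.0
```

```bash
python3 -m handwheel '[{"x":0.003,"y":-0.0097,"z":0,"ax":0,"ay":0,"az":0.0222},{"x":0.0033,"y":-0.0097,"z":0,"ax":0,"ay":0,"az":0.0222},{"x":0.0037,"y":-0.0097,"z":0,"ax":0,"ay":0,"az":0.0222},{"x":0.004,"y":-0.0098,"z":0,"ax":0,"ay":0,"az":0.0222},{"x":0.0045,"y":-0.0095,"z":0,"ax":0,"ay":0,"az":0.0222},{"x":0.0046,"y":-0.0094,"z":0,"ax":0,"ay":0,"az":0.0222},{"x":0.0051,"y":-0.0092,"z":0,"ax":0,"ay":0,"az":0.0222},{"x":0.0053,"y":-0.009,"z":0,"ax":0,"ay":0,"az":0.0222}]'
python3 st.py 3 -39 -37 -35 -33 -31 -29 -27
```

```text
clock: 15.05
position: [437.1, 208.6, 80.8]
ee_rot: [-0.273, 0.962, 0.0, 0.0]
contact_force: [0.3, -0.1, -2.8]
gripper_width: 19.3
grasp_force: 59.5
clock 15.2 pos [437.1 208.5  80.8] yaw -58.3 rel -41.0 F [-0.4 -0.  -2.2] Fanch [-0.4 -0.1] T [-0.02 -0.01 -0.02] std [0.03 0.07 0.01 0.07]
err to arc (anchor axes) [0.08 0.15]
to rel -39.0 shift [ 1.03 -1.91] share [ 0.0052 -0.0095] turn 2.03
to rel -37.0 shift [ 1.19 -1.72] share [ 0.006  -0.0086] turn 2.0
to rel -35.0 shift [ 1.25 -1.68] share [ 0.0063 -0.0084] turn 2.0
to rel -33.0 shift [ 1.31 -1.63] share [ 0.0065 -0.0082] turn 2.0
to rel -31.0 shift [ 1.37 -1.59] share [ 0.0068 -0.0079] turn 2.0
to rel -29.0 shift [ 1.42 -1.54] share [ 0.0071 -0.0077] turn 2.0
to rel -27.0 shift [ 1.47 -1.49] share [ 0.0074 -0.0074] turn 2.0
```

```bash
python3 -m handwheel '[{"x":0.0027,"y":-0.0047,"z":0,"ax":0,"ay":0,"az":0.0112},{"x":0.0028,"y":-0.0047,"z":0,"ax":0,"ay":0,"az":0.0111},{"x":0.003,"y":-0.0043,"z":0,"ax":0,"ay":0,"az":0.0111},{"x":0.003,"y":-0.0043,"z":0,"ax":0,"ay":0,"az":0.0111},{"x":0.0031,"y":-0.0042,"z":0,"ax":0,"ay":0,"az":0.0111},{"x":0.0032,"y":-0.0042,"z":0,"ax":0,"ay":0,"az":0.0111},{"x":0.0032,"y":-0.0041,"z":0,"ax":0,"ay":0,"az":0.0111},{"x":0.0033,"y":-0.0041,"z":0,"ax":0,"ay":0,"az":0.0111}]'
python3 st.py 3 -31 -29 -27 -25 -23
```

```text
clock: 16.0
position: [442.0, 201.5, 80.8]
ee_rot: [-0.34, 0.94, 0.0, -0.0]
contact_force: [-0.3, 0.2, -3.3]
gripper_width: 19.2
grasp_force: 59.5
clock 16.15 pos [442.  201.5  80.8] yaw -50.3 rel -33.0 F [ 0.5 -0.3 -2.4] Fanch [ 0.5 -0.2] T [-0.    0.01 -0.  ] std [0.03 0.04 0.01 0.04]
err to arc (anchor axes) [ 0.09 -0.01]
to rel -31.0 shift [ 1.27 -1.54] share [ 0.0063 -0.0077] turn 1.98
to rel -29.0 shift [ 1.42 -1.54] share [ 0.0071 -0.0077] turn 2.0
to rel -27.0 shift [ 1.47 -1.49] share [ 0.0074 -0.0074] turn 2.0
to rel -25.0 shift [ 1.52 -1.44] share [ 0.0076 -0.0072] turn 2.0
to rel -23.0 shift [ 1.57 -1.38] share [ 0.0079 -0.0069] turn 2.0
```

```bash
python3 -m handwheel '[{"x":0.0016,"y":-0.0019,"z":0,"ax":0,"ay":0,"az":0.0055},{"x":0.0016,"y":-0.0019,"z":0,"ax":0,"ay":0,"az":0.0055},{"x":0.0016,"y":-0.0019,"z":0,"ax":0,"ay":0,"az":0.0055},{"x":0.0017,"y":-0.0019,"z":0,"ax":0,"ay":0,"az":0.0056},{"x":0.0017,"y":-0.0019,"z":0,"ax":0,"ay":0,"az":0.0056},{"x":0.0018,"y":-0.0019,"z":0,"ax":0,"ay":0,"az":0.0056},{"x":0.0018,"y":-0.0019,"z":0,"ax":0,"ay":0,"az":0.0056},{"x":0.0018,"y":-0.0019,"z":0,"ax":0,"ay":0,"az":0.0056}]'
python3 st.py 4 -28 -27 -26 -25
python3 -m handwheel '[{"x":0.0018,"y":-0.0018,"z":0,"ax":0,"ay":0,"az":0.0055},{"x":0.0018,"y":-0.0019,"z":0,"ax":0,"ay":0,"az":0.0056},{"x":0.0018,"y":-0.0019,"z":0,"ax":0,"ay":0,"az":0.0056},{"x":0.0018,"y":-0.0018,"z":0,"ax":0,"ay":0,"az":0.0056},{"x":0,"y":0,"z":0,"ax":0,"ay":0,"az":0},{"x":0,"y":0,"z":0,"ax":0,"ay":0,"az":0},{"x":0,"y":0,"z":0,"ax":0,"ay":0,"az":0},{"x":0,"y":0,"z":0,"ax":0,"ay":0,"az":0}]'
python3 st.py 4 -26.5 -26 -25.5 -25 -24
```

```text
clock: 16.95
position: [444.7, 198.5, 80.8]
ee_rot: [-0.372, 0.928, 0.0, -0.0]
contact_force: [-0.2, -0.2, -2.1]
gripper_width: 19.4
grasp_force: 59.5
clock 17.15 pos [444.6 198.5  80.8] yaw -46.3 rel -29.0 F [-0.1  0.4 -2.6] Fanch [-0.2  0.3] T [0.02 0.05 0.01] std [0.02 0.02 0.01 0.02]
err to arc (anchor axes) [-0.09  0.09]
to rel -28.0 shift [ 0.79 -0.87] share [ 0.0039 -0.0043] turn 1.0
to rel -27.0 shift [ 0.74 -0.74] share [ 0.0037 -0.0037] turn 1.0
to rel -26.0 shift [ 0.76 -0.72] share [ 0.0038 -0.0036] turn 1.0
to rel -25.0 shift [ 0.77 -0.71] share [ 0.0038 -0.0036] turn 1.0
clock: 17.95
position: [446.1, 197.1, 80.8]
ee_rot: [-0.388, 0.922, 0.0, -0.0]
contact_force: [-0.6, 0.1, -1.8]
gripper_width: 19.3
grasp_force: 59.5
clock 18.15 pos [446.1 197.1  80.8] yaw -44.3 rel -27.0 F [-0.4  0.2 -2.4] Fanch [-0.5  0.1] T [ 0.04  0.17 -0.02] std [0.   0.01 0.01 0.  ]
err to arc (anchor axes) [-0.13  0.12]
to rel -26.5 shift [ 0.47 -0.52] share [ 0.0024 -0.0026] turn 0.51
to rel -26.0 shift [ 0.38 -0.36] share [ 0.0019 -0.0018] turn 0.5
to rel -25.5 shift [ 0.38 -0.36] share [ 0.0019 -0.0018] turn 0.5
to rel -25.0 shift [ 0.39 -0.35] share [ 0.0019 -0.0018] turn 0.5
to rel -24.0 shift [ 0.78 -0.7 ] share [ 0.0039 -0.0035] turn 1.0
```

Plunger contact is beginning (about 0.5 N with a growing moment). I'll advance in small steps.

```bash
python3 -m handwheel '[{"x":0.0021,"y":-0.0022,"z":0,"ax":0,"ay":0,"az":0.0056},{"x":0.0019,"y":-0.0018,"z":0,"ax":0,"ay":0,"az":0.0056},{"x":0.0019,"y":-0.0018,"z":0,"ax":0,"ay":0,"az":0.0056},{"x":0.0019,"y":-0.0018,"z":0,"ax":0,"ay":0,"az":0.0056},{"x":0,"y":0,"z":0,"ax":0,"ay":0,"az":0},{"x":0,"y":0,"z":0,"ax":0,"ay":0,"az":0},{"x":0,"y":0,"z":0,"ax":0,"ay":0,"az":0},{"x":0,"y":0,"z":0,"ax":0,"ay":0,"az":0}]'
python3 st.py 4 -24.5 -24 -23.5 -23
```

```text
clock: 18.95
position: [447.6, 195.5, 80.7]
ee_rot: [-0.404, 0.915, -0.0, -0.0]
contact_force: [-1.2, 0.7, -2.7]
gripper_width: 19.4
grasp_force: 59.4
clock 19.15 pos [447.6 195.5  80.8] yaw -42.3 rel -25.0 F [-1.4  0.4 -2.8] Fanch [-1.5 -0.1] T [ 0.15  0.43 -0.  ] std [0.01 0.01 0.   0.  ]
err to arc (anchor axes) [-0.14  0.01]
to rel -24.5 shift [ 0.51 -0.4 ] share [ 0.0025 -0.002 ] turn 0.49
to rel -24.0 shift [ 0.39 -0.35] share [ 0.002  -0.0017] turn 0.5
to rel -23.5 shift [ 0.39 -0.34] share [ 0.002  -0.0017] turn 0.5
to rel -23.0 shift [ 0.4  -0.34] share [ 0.002  -0.0017] turn 0.5
```

```bash
python3 -m handwheel '[{"x":0.002,"y":-0.0018,"z":0,"ax":0,"ay":0,"az":0.0045},{"x":0.002,"y":-0.0018,"z":0,"ax":0,"ay":0,"az":0.0045},{"x":0,"y":0,"z":0,"ax":0,"ay":0,"az":0},{"x":0,"y":0,"z":0,"ax":0,"ay":0,"az":0},{"x":0,"y":0,"z":0,"ax":0,"ay":0,"az":0},{"x":0,"y":0,"z":0,"ax":0,"ay":0,"az":0},{"x":0,"y":0,"z":0,"ax":0,"ay":0,"az":0},{"x":0,"y":0,"z":0,"ax":0,"ay":0,"az":0}]'
python3 st.py 3 -23.5 -23
```

```text
clock: 19.95
position: [448.2, 194.8, 80.7]
ee_rot: [-0.411, 0.912, 0.0, -0.0]
contact_force: [-4.0, 1.3, -0.5]
gripper_width: 19.3
grasp_force: 59.5
clock 20.1 pos [448.2 194.8  80.7] yaw -41.5 rel -24.2 F [-4.2  2.9 -1.7] Fanch [-4.8  1.5] T [ 0.79  1.42 -0.  ] std [0.01 0.02 0.01 0.  ]
err to arc (anchor axes) [-0.07 -0.15]
to rel -23.5 shift [ 0.66 -0.35] share [ 0.0033 -0.0018] turn 0.69
to rel -23.0 shift [ 0.4  -0.34] share [ 0.002  -0.0017] turn 0.5
```

```bash
python3 -m handwheel '[{"x":0.0016,"y":-0.0014,"z":0,"ax":0,"ay":0,"az":0},{"x":0.0016,"y":-0.0014,"z":0,"ax":0,"ay":0,"az":0},{"x":0.0016,"y":-0.0014,"z":0,"ax":0,"ay":0,"az":0},{"x":0.0016,"y":-0.0014,"z":0,"ax":0,"ay":0,"az":0},{"x":0,"y":0,"z":0,"ax":0,"ay":0,"az":0},{"x":0,"y":0,"z":0,"ax":0,"ay":0,"az":0},{"x":0,"y":0,"z":0,"ax":0,"ay":0,"az":0},{"x":0,"y":0,"z":0,"ax":0,"ay":0,"az":0}]'
python3 st.py 3
```

```text
clock: 20.9
position: [448.9, 194.1, 80.7]
ee_rot: [-0.411, 0.912, 0.001, -0.0]
contact_force: [-6.3, 4.7, -1.2]
gripper_width: 19.8
grasp_force: 59.6
clock 21.05 pos [448.9 194.1  80.7] yaw -41.5 rel -24.2 F [-7.8  5.3 -0.6] Fanch [-9.   2.7] T [1.65 2.38 0.  ] std [0.01 0.   0.   0.  ]
err to arc (anchor axes) [ 0.78 -0.6 ]
```

```bash
python3 -m handwheel '[{"x":0.0012,"y":-0.001,"z":0,"ax":0,"ay":0,"az":0},{"x":0,"y":0,"z":0,"ax":0,"ay":0,"az":0},{"x":0,"y":0,"z":0,"ax":0,"ay":0,"az":0},{"x":0,"y":0,"z":0,"ax":0,"ay":0,"az":0},{"x":0,"y":0,"z":0,"ax":0,"ay":0,"az":0},{"x":0,"y":0,"z":0,"ax":0,"ay":0,"az":0},{"x":0,"y":0,"z":0,"ax":0,"ay":0,"az":0},{"x":0,"y":0,"z":0,"ax":0,"ay":0,"az":0}]'
python3 st.py 6
```

```text
clock: 21.85
position: [449.0, 194.0, 80.6]
ee_rot: [-0.411, 0.912, 0.001, -0.001]
contact_force: [-8.3, 5.0, -0.7]
gripper_width: 19.5
grasp_force: 59.7
clock 22.15 pos [449.  194.   80.6] yaw -41.5 rel -24.2 F [-8.1  5.6 -0.3] Fanch [-9.4  2.9] T [1.8  2.53 0.01] std [0.01 0.01 0.01 0.  ]
err to arc (anchor axes) [ 0.94 -0.68]
```

It was pressed at about 9.8 N for over 1 s. I'll ease back to mid-travel of the plunger, set the foot down and check.

```bash
python3 -m handwheel '[{"x":-0.003,"y":0.0027,"z":0,"ax":0,"ay":0,"az":-0.0046},{"x":-0.003,"y":0.0027,"z":0,"ax":0,"ay":0,"az":-0.0046},{"x":-0.003,"y":0.0027,"z":0,"ax":0,"ay":0,"az":-0.0046},{"x":-0.003,"y":0.0028,"z":0,"ax":0,"ay":0,"az":-0.0047},{"x":-0.003,"y":0.0028,"z":0,"ax":0,"ay":0,"az":-0.0047},{"x":-0.003,"y":0.0028,"z":-0.001,"ax":0,"ay":0,"az":-0.0047},{"x":0,"y":0,"z":-0.001,"ax":0,"ay":0,"az":0},{"x":0,"y":0,"z":-0.001,"ax":0,"ay":0,"az":0}]'
python3 st.py 4
```

```text
clock: 22.95
position: [446.9, 197.0, 80.4]
ee_rot: [-0.391, 0.92, 0.0, 0.001]
contact_force: [0.2, 0.0, -2.3]
gripper_width: 19.6
grasp_force: 59.6
clock 23.15 pos [446.7 196.9  80.3] yaw -44.0 rel -26.7 F [-1.   0.7 -2.4] Fanch [-1.1  0.4] T [ 0.12  0.05 -0.01] std [0.06 0.02 0.01 0.  ]
err to arc (anchor axes) [0.23 0.35]
```

```bash
python3 -m handwheel '[{"x":0,"y":0,"z":-0.001,"ax":0,"ay":0,"az":0},{"x":0,"y":0,"z":-0.001,"ax":0,"ay":0,"az":0},{"x":0,"y":0,"z":-0.001,"ax":0,"ay":0,"az":0},{"x":0,"y":0,"z":0,"ax":0,"ay":0,"az":0},{"x":0,"y":0,"z":0,"ax":0,"ay":0,"az":0},{"x":0,"y":0,"z":0,"ax":0,"ay":0,"az":0},{"x":0,"y":0,"z":0,"ax":0,"ay":0,"az":0},{"x":0,"y":0,"z":0,"ax":0,"ay":0,"az":0}]'
python3 st.py 3
```

```text
clock: 23.95
position: [446.6, 197.0, 80.2]
ee_rot: [-0.391, 0.92, 0.0, 0.0]
contact_force: [-1.6, 1.4, 5.5]
gripper_width: 19.3
grasp_force: 60.3
clock 24.1 pos [446.7 197.   80.2] yaw -44.0 rel -26.7 F [-2.2 -0.   5.3] Fanch [-2.1 -0.7] T [ 0.1   0.67 -0.02] std [0.   0.02 0.   0.  ]
err to arc (anchor axes) [0.12 0.39]
```

```bash
python3 -m handwheel '[{"x":0,"y":0,"z":0.001,"ax":0,"ay":0,"az":0},{"x":0,"y":0,"z":0.0007,"ax":0,"ay":0,"az":0},{"x":0,"y":0,"z":0,"ax":0,"ay":0,"az":0},{"x":0,"y":0,"z":0,"ax":0,"ay":0,"az":0},{"x":0,"y":0,"z":0,"ax":0,"ay":0,"az":0},{"x":0,"y":0,"z":0,"ax":0,"ay":0,"az":0},{"x":0,"y":0,"z":0,"ax":0,"ay":0,"az":0},{"x":0,"y":0,"z":0,"ax":0,"ay":0,"az":0}]'
python3 -m handwheel '[{"x":0,"y":0,"z":0,"ax":0,"ay":0,"az":0},{"x":0,"y":0,"z":0,"ax":0,"ay":0,"az":0},{"x":0,"y":0,"z":0,"ax":0,"ay":0,"az":0},{"x":0,"y":0,"z":0,"ax":0,"ay":0,"az":0},{"x":0,"y":0,"z":0,"ax":0,"ay":0,"az":0},{"x":0,"y":0,"z":0,"ax":0,"ay":0,"az":0},{"x":0,"y":0,"z":0,"ax":0,"ay":0,"az":0},{"x":0,"y":0,"z":0,"ax":0,"ay":0,"az":0}]' -0.1
python3 - <<'E'
from bench import arm
from h import *
for n in("scene","side"):cv2.imwrite(f"pics/{n}9.png",arm.get_image(n)[:,:,::-1])
W=arm.camera_params("wrist");im=arm.get_image("wrist")[:,:,::-1];cv2.imwrite("pics/wrist9.png",im)
# pin top found as dark blob near its projection
p=proj(W,(446.7,197,125),True);print(p,arm.read_state()["contact_force"],arm.read_state()["gripper_width"])
u,v=np.int32(p);g=cv2.cvtColor(im,cv2.COLOR_BGR2GRAY);print(g[v-20:v+30:4,u-40:u+40:3])
E
```

```text
clock: 24.9
position: [446.6, 197.0, 80.2]
ee_rot: [-0.391, 0.92, 0.0, 0.0]
contact_force: [-0.8, 0.6, 5.4]
gripper_width: 19.3
grasp_force: 60.4
clock: 25.7
position: [446.4, 196.8, 79.9]
ee_rot: [-0.391, 0.92, 0.0, 0.0]
contact_force: [0.8, -0.3, -0.5]
gripper_width: 38.2
grasp_force: 0.0
[279.63492891 331.5593773 ] [-0.86690429  0.20455731  0.08809276] 38.49851995640339
[[182 176 178 183 187  66  36  36  37  38  36  36  37  36  35  37  37  37
   39  37  38  38  28 230 233 233 234]
 [175 176 179 182 181  92  35  36  34  36  35  36  37  35  34  37  37  36
   36  38  36  38  28 214 227 232 234]
 [180 185 176 179 181  99  34  34  36  36  35  36  35  35  35  34  36  37
   34  38  36  36  30 174 164 167 164]
 [176 179 175 175 174 105  35  36  35  37  35  34  35  37  36  34  36  34
   35  34  37  35  38 177 167 164 166]
 [180 179 177 182 179 131  33  35  35  35  36  37  35  34  34  35  35  36
   35  38  37  36  44 173 175 163 165]
 [176 181 179 178 178 138  33  36  37  34  35  34  36  35  36  34  34  37
   35  35  35  34  55 168 186 165 157]
 [174 182 180 167 171 146  31  34  35  36  35  33  35  34  34  34  36  34
   33  35  34  33  83 165 167 178 157]
 [180 177 172 177 166 154  29  31  33  34  32  34  35  36  34  34  34  34
   32  34  35  33  99 164 168 183 165]
 [173 173 176 176 173 173  39  29  29  31  33  31  32  34  33  34  35  31
   33  33  33  30 158 161 159 160 181]
 [181 174 174 172 176 160 177 185 187 188 176 183 180 181 160 157 161 162
  158 162 162 164 158 162 160 165 162]
 [178 176 173 180 179 163 179 181 173 175 177 182 178 181 159 162 165 165
  165 158 159 163 160 159 160 160 153]
 [179 175 177 183 181 171 163 176 174 173 181 176 174 181 163 158 161 154
  156 157 167 163 164 157 159 152 151]
 [182 182 185 184 175 171 175 160 175 177 179 178 177 177 152 150 153 157
  157 159 171 155 164 158 165 163 158]]
```

```bash
python3 -m handwheel '[{"x":0,"y":0,"z":0.01,"ax":0,"ay":0,"az":0},{"x":0,"y":0,"z":0.02,"ax":0,"ay":0,"az":0},{"x":0,"y":0,"z":0.06,"ax":0,"ay":0,"az":0},{"x":0,"y":0,"z":0.1,"ax":0,"ay":0,"az":0},{"x":0,"y":0,"z":0.12,"ax":0,"ay":0,"az":0},{"x":0,"y":0,"z":0.12,"ax":0,"ay":0,"az":0},{"x":0,"y":0,"z":0.12,"ax":0,"ay":0,"az":0},{"x":0,"y":0,"z":0.05,"ax":0,"ay":0,"az":0}]'
python3 - <<'E'
from bench import arm
from h import *
arm.get_image("side");arm.get_image("side")
O=np.array([470.24,182.56]);X={}
for n in("scene","side"):
    p=arm.camera_params(n);im=arm.get_image(n)[:,:,::-1];cv2.imwrite(f"pics/{n}10.png",im)
    g=im.max(2);X[n]=(p,[])
    for z in (115,100,85,70):
        c=proj(p,(446.7,197,z));v=int(round(c[1]));u0=int(c[0])
        row=np.where(g[v,u0-14:u0+15]<45)[0]+u0-14;X[n][1].append((row.mean(),v));print(n,z,c.round(1),row.min(),row.max())
for k in range(4):
    rs=[ray(X[n][0],X[n][1][k]) for n in X];print(tri(rs).round(1))
print(arm.read_state()["position"])
W=arm.camera_params("wrist");im=arm.get_image("wrist")[:,:,::-1]
c=proj(W,(446.7,197,125),True);u,v=np.int32(c);print(c);g=im.max(2)
m=(g[v-25:v+26,u-25:u+26]<60);ys,xs=np.where(m);print(xs.min()+u-25,xs.max()+u-25,ys.min()+v-25,ys.max()+v-25)
b=ys.max()+v-25;row=np.where(g[b-3,u-25:u+26]<60)[0]+u-25;print(row.min(),row.max(),"edge mid world",plane(W,((row.min()+row.max())/2,b+.5),125,True))
E
```

```text
clock: 26.65
position: [447.3, 197.4, 202.6]
ee_rot: [-0.391, 0.92, 0.001, 0.002]
contact_force: [0.7, -0.7, -0.1]
gripper_width: 38.4
grasp_force: 0.0
scene 115 [175.6 208.7] 171 180
scene 100 [176.3 215.4] 172 180
scene 85 [177.  222.1] 172 180
scene 70 [177.7 228.6] 173 181
side 115 [227.6 151. ] 223 231
side 100 [228.3 157. ] 224 232
side 85 [229.1 162.9] 224 232
side 70 [229.8 168.8] 225 233
[445.6 196.  115.3]
[446.1 196.8 100.8]
[444.5 196.9  85.6]
[445.  197.   69.6]
[445.77426054 196.47239275 199.05293377]
[278.99893784 223.48300188]
267 291 198 232
267 291 edge mid world [451.48058117 201.96390145 125.        ]
```

```bash
python3 -c "
from bench import arm
print(arm.job_done())"
```

```text
the job is handed in; nothing more can be done
None
```

I handed the job in at about 27 s: the pin is threaded through the ring, was pressed home at about 9.8 N for over a second, and was let go. My last camera measurements show it upright, with the plunger estimated about 2.5 mm compressed against the grip; no verdict came back.

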